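# Put the memory gear back in its drawer caddy

### The arm

A 6-joint arm with a two-finger parallel gripper is mounted at the origin on the work surface. World frame = base frame: x ahead of the robot, y to its left, z up, the work surface at z = 0. Lengths are in m, angles in rad, forces in N, time in s.
With the tool pointing down it reaches from about 0.35 to 0.975 m from the base axis. Payload 4.9 kg.
Tool frame: the origin (TCP) lies between the finger pads; the fingertips stand 25 mm ahead of it and the grasp point (between the pads) lies 6 mm ahead of it (manip.tcp_to_tips is the z of the fingertips in the tool frame, in m); z points along the fingers, y is the line along which they close (so a half turn about z gives the same grasp; the last joint's range is limited). The gripper opens to 85 mm and grips with 20 to 120 N. Pads are 22 mm wide; open, the fingers measure 114 mm over their backs; the gripper's body (76 mm by 85 mm) begins 54 mm behind the grasp point. The pads swing forward as they close: fully open they stand 13 mm farther back than shut.
Start: joints at [-1.333, 0.053, 1.613, -0, 1.476, -0.119], TCP at [0.218, -0.586, 0.256] pointing down, gripper open.
Joint ranges: [-3.01, 3.01], [-1.01, 2.22], [0.06, 2.58], [-1.02, 4.17], [0.09, 2.62], [-3.14, 3.14]. Speed limits (rad/s): [2.57, 2.57, 3.14, 3.14, 3.14, 3.14].

### API

Orientations are given as a unit quaternion [w, x, y, z].
In Python, from plant import manip gives the robot as it stands. The module is installed in compiled form; this text tells all that it offers.
- The arm moves only by the tool arm_command, never from a script. Its argument "moves" is a list of rows, each a list of 3 entries, a list of its own where there are three numbers: the opening, from -1 (shut) to 1 (fully open), then the shift along the tool's x, y, z in units of 0.15 m (1.0 is 0.15 m), then the turn about the tool's z in units of 2 pi rad (1.0 is 2 pi rad). A call has 1 to 20 rows; each row is the pose to reach, as a shift and turn from the pose commanded when the call began, along the tool's axes at that moment, turning the shorter way round; what a row does not reach only later rows make up. A row lasts 1/12 s, in which the tool goes at most 41.7 mm and 7.16 degrees, less where a joint would pass 70% of its speed; a pose out of reach is approached as far as the arm can. A call with a number of a shift or a turn outside -1 to 1 is refused whole. A call with a gripper value outside its range is refused whole. The fingers move at their own pace and stop on an object; the grip force is fixed at half the most. Time passes only in rows, so rows that repeat a pose let the fingers close. It gives the time, the measured TCP pose, the force, the opening and the grip force at its end, in the units of the state.
- manip.state(): the state, without advancing time (a new reading comes with each control period).
- manip.grab_frame(name): name is "side" or "top" or "wrist"; returns a dict with "frame" (400x640x3 uint8, red, green, blue), "fx", "fy", "cx", "cy" (pixels), "R" (3x3) and "t" (3): a world point X has camera coordinates R X + t. Camera axes: x right, y down, z forward; pixel columns grow to the right and rows downward; lengths in m; the calibration is good to about 2 mm. A picture is of the moment at which its call begins. There is no depth.
- manip.job_done(): hands the job in; it is judged then, once.
Trained networks look in a picture, given as the dict that the camera call returned (one of the last four; its "shot" number tells which), for a name from the list of things; names that differ only in an ending like _2 or _b are one class to them, and where a whole thing is asked for, a point or a joint stands for the part that bears it (a point fixed in the world has none). Each returns a list of dicts, best first, with "confidence" (0 to 1); they miss things now and then, are a little off and sometimes report something else, mostly with a low value. They report only what shows in the picture. A call takes as long as a camera call. They do not tell look-alikes from the thing itself.
- manip.search_frame(picture, target): "extent" ([left, top, right, bottom] in pixels, round what is visible of it).
The state is a dict: "time": time; "joint_pos": joint angles; "joint_vel": joint speeds; "joint_efforts": joint torques, N m; "tool_pos": TCP position; "tool_rot": TCP orientation; "contact_force": force on the tool from outside, world axes, zero at the start; "ft_torque": the same for the moment, N m; "gripper_width": opening from 0.0 (shut) to 1.0 (fully open); "grasp_force": force on a finger pad.
Only numpy, scipy, OpenCV 4.12 (cv2) and the standard library are available. Lean on these libraries where they do the work, as an engineer would, in place of code of your own. Each camera call takes 0.05 s, during which the arm holds its last target. There are 200 camera calls.

### The job

Tidy the desk drawer: put the keyring flash drive, the blue memory stick, the white card reader and the aluminium solid-state drive into the walnut caddy, each lying flat at the bottom of the recess cut to its shape (the keyring goes in the keyhole's round end). Set them down, do not drop them from a height. Leave the eraser and the keyring bottle opener where they lie.

Things in the scene. Friction and masses are not known exactly. Their poses are not given: they have to be found in the camera images.
- flash_drive: Chrome flash drive with keyring, 80 mm long. Origin: centre of underside, z up; starts flat on the drawer floor (10 mm above the desk top). Along x: bare plug (12 wide, 5 thick) +28 to +40 mm; housing to grip, 16 mm wide (y), 12 high, -12 to +28 mm; rigid flat keyring, 36 mm outside diameter, 3 mm wire, centred at -22 mm.
- memory_stick: Blue translucent plastic memory stick, 74 mm long, no ring. Origin: centre of underside, z up; starts flat on the drawer floor (10 mm above the desk top). Along x: plastic body to grip, 18 mm wide (y), 12 high, -37 to +23 mm; bare metal plug (12 wide, 5 thick) +23 to +37 mm.
- card_reader: White card reader block, square, 50 x 50 mm, 18 mm high, two black slots across its top. Origin: centre of underside, z up; starts flat on the drawer floor (10 mm above the desk top). x, y along its sides.
- solid_state_drive: Portable solid-state drive: flat aluminium slab 76 (x) x 52 (y) x 14 mm high, rounded edges, one black band. Origin: centre of underside, z up; starts flat on the drawer floor (10 mm above the desk top). A loose glass paperweight, 60 mm wide, 32 high, may lie 30 mm or more beside any of the things; it is not part of the job.
- eraser: Look-alike, not to be moved: white eraser block 58 (x) x 36 (y) x 16 mm in a brown cardboard sleeve. Origin: centre of underside, z up; starts flat on the drawer floor (10 mm above the desk top). The drawer round it all is fixed: walls 60 mm, front 72 mm above the desk top; inside x 0.36 to 0.74, y -0.395 to 0.395 m in the world.
- bottle_opener: Look-alike, not to be moved: chrome keyring bottle opener 76 mm long (x), 6 mm thick, an open loop 33 mm across at +x, a bar, a keyring at -x. Origin: centre of underside, z up; starts flat on the drawer floor (10 mm above the desk top). 
- insert_keyhole: Walnut insert 108 (x) x 82 (y) x 12 mm, fixed, one of four side by side along y in the low caddy, 86 mm apart, order varies. Origin: centre of underside; z up. Cork-floored recess centred on it (floor z 6, rim z 12 mm). Keyhole recess for the flash drive: 96 mm along x, slot 32 mm wide, its -x half widened to a round end 52 mm across (centre x -22 mm) for the keyring: drive's x along insert's x.
- insert_slot: Walnut insert 108 (x) x 82 (y) x 12 mm, fixed, one of four side by side along y in the low caddy, 86 mm apart, order varies. Origin: centre of underside; z up. Cork-floored recess centred on it (floor z 6, rim z 12 mm). Narrow straight recess for the memory stick, 90 (x) x 34 (y) mm, either way round.
- insert_square: Walnut insert 108 (x) x 82 (y) x 12 mm, fixed, one of four side by side along y in the low caddy, 86 mm apart, order varies. Origin: centre of underside; z up. Cork-floored recess centred on it (floor z 6, rim z 12 mm). Square recess for the card reader, 66 x 66 mm, any side first.
- insert_wide: Walnut insert 108 (x) x 82 (y) x 12 mm, fixed, one of four side by side along y in the low caddy, 86 mm apart, order varies. Origin: centre of underside; z up. Cork-floored recess centred on it (floor z 6, rim z 12 mm). Wide recess for the solid-state drive, 92 (x) x 68 (y) mm, either way round.
Things that resemble listed ones, but are neither listed nor needed, are in the scene too. What is shaped like the solid_state_drive but yellow is not meant. Of the things that look like the memory_stick, the larger one is meant.

How it is judged:
At the end, for the whole second after the job is handed in: Flash drive in keyhole, stick in narrow slot, reader in square, solid-state drive in wide recess: each released, at rest, flat (0.08 rad), underside 3 to 8 mm above the insert's origin and centre within 14 mm of the insert's; eraser and bottle opener within 20 mm of their starts (horizontal distance between flash_drive and insert_keyhole below 0.014 m and z of flash_drive in the frame of insert_keyhole between 0.003 and 0.008 m and angle between each of flash_drive, memory_stick, card_reader, solid_state_drive's own z axis and vertical below 0.08 rad and linear speed of each of flash_drive, memory_stick, card_reader, solid_state_drive below 0.02 m/s and angular speed of each of flash_drive, memory_stick, card_reader, solid_state_drive below 0.2 rad/s and horizontal distance between memory_stick and insert_slot below 0.014 m and z of memory_stick in the frame of insert_slot between 0.003 and 0.008 m and horizontal distance between card_reader and insert_square below 0.014 m and z of card_reader in the frame of insert_square between 0.003 and 0.008 m and horizontal distance between solid_state_drive and insert_wide below 0.014 m and z of solid_state_drive in the frame of insert_wide between 0.003 and 0.008 m and distance of each of eraser, bottle_opener from where it was at the start of the episode below 0.02 m); the robot touches nothing.
It fails at once if the eraser or the bottle opener is moved by more than 20 mm (distance of any of eraser, bottle_opener from where it was at the start of the episode above 0.02 m).
It fails at once if the keyring flash drive is let go in the air, its underside more than 50 mm above the desk top (30 mm above the recess floors) (height (world z) of flash_drive above 0.05 m and contact force between flash_drive and the fingers below 0.01 N).
It fails at once if the memory stick is let go in the air, its underside more than 50 mm above the desk top (30 mm above the recess floors) (height (world z) of memory_stick above 0.05 m and contact force between memory_stick and the fingers below 0.01 N).
It fails at once if the card reader is let go in the air, its underside more than 50 mm above the desk top (30 mm above the recess floors) (height (world z) of card_reader above 0.05 m and contact force between card_reader and the fingers below 0.01 N).
It fails at once if the solid-state drive is let go in the air, its underside more than 50 mm above the desk top (30 mm above the recess floors) (height (world z) of solid_state_drive above 0.05 m and contact force between solid_state_drive and the fingers below 0.01 N).
It also fails if it takes over 93 s, if anything falls off the work surface, if the arm or the gripper's body presses on something with over 40 N, if the wrist force passes 120 N, or if a joint passes its speed limit or range.

## Working session

There is one attempt and no reset: what is moved stays moved. The work goes in short steps, Python scripts to look and compute and a tool call to move; the robot and the scene stay as the last step left them, time stands still between calls to the robot, and variables do not carry over. Pictures are saved under pics/ and viewed, at most 14 in all, crops included, and the job is handed in when it is done.

Besides the shell and the picture viewer there is one more tool, called as name(argument=value, ...) on one line, values as JSON. arm_command: Moves the arm, as the interface text tells. Shifts and turns lie within -1 to 1; 1 stands for 0.15 m of shift or 2 pi rad of turn. Its arguments: {"type":"object","properties":{"moves":{"type":"array"}},"required":["moves"]}

```bash
mkdir -p pics; cat > h.py <<'E'
import numpy as np, cv2
from plant import manip
from scipy.spatial.transform import Rotation as Ro
def save(f,name,box=None,scale=1):
    im=f["frame"][:,:,::-1]
    if box: im=im[box[1]:box[3],box[0]:box[2]]
    cv2.imwrite("pics/"+name,cv2.resize(im,None,fx=scale,fy=scale,interpolation=cv2.INTER_CUBIC))
def px2w(f,u,v,z):
    R=np.array(f["R"]);t=np.array(f["t"]);c=-R.T@t
    d=R.T@np.array([(u-f["cx"])/f["fx"],(v-f["cy"])/f["fy"],1.])
    return c+d*(z-c[2])/d[2]
def w2px(f,X):
    p=np.array(f["R"])@np.array(X)+np.array(f["t"]);return np.array([f["fx"]*p[0]/p[2]+f["cx"],f["fy"]*p[1]/p[2]+f["cy"]])
E
python3 - <<'E'
from h import *
for n in("top","side"):
    f=manip.grab_frame(n);save(f,n+"1.png",None,1.25)
    R=np.array(f["R"]);print(n,f["fx"],-R.T@f["t"],R.round(2).tolist())
    for k in "flash_drive memory_stick card_reader solid_state_drive eraser bottle_opener insert_keyhole insert_slot insert_square insert_wide".split():
        for d in manip.search_frame(f,k)[:4]:
            e=d["extent"];print(k,round(d["confidence"],2),np.round(e).astype(int).tolist(),px2w(f,(e[0]+e[2])/2,(e[1]+e[3])/2,.02).round(3)[:2])
s=manip.state();print(s["tool_pos"],s["tool_rot"],s["gripper_width"])
E
```

```text
top 383.5770309590488 [ 0.37544056 -0.11562461  1.22080628] [[-0.03, -1.0, -0.01], [-1.0, 0.03, -0.06], [0.06, 0.01, -1.0]]
flash_drive 0.67 [232, 192, 255, 203] [0.453 0.14 ]
memory_stick 0.48 [176, 156, 196, 164] [0.577 0.323]
card_reader 0.59 [200, 196, 215, 211] [0.438 0.255]
solid_state_drive 0.9 [496, 202, 522, 228] [ 0.377 -0.686]
solid_state_drive 0.89 [383, 246, 409, 273] [ 0.249 -0.33 ]
solid_state_drive 0.8 [359, 187, 386, 213] [ 0.435 -0.264]
eraser 0.54 [281, 189, 296, 210] [ 0.444 -0.   ]
bottle_opener 0.69 [324, 183, 339, 200] [ 0.466 -0.135]
insert_slot 0.72 [288, 128, 316, 164] [ 0.613 -0.046]
insert_square 0.7 [317, 127, 344, 167] [ 0.606 -0.137]
insert_wide 0.91 [266, 126, 289, 162] [0.62 0.03]
side 377.72764402124636 [0.26922087 0.79846715 0.94171168] [[-0.98, -0.21, 0.01], [-0.15, 0.68, -0.72], [0.14, -0.7, -0.7]]
memory_stick 0.55 [235, 369, 247, 377] [0.514 0.49 ]
memory_stick 0.48 [228, 298, 249, 318] [0.579 0.331]
card_reader 0.67 [285, 285, 302, 306] [0.445 0.264]
solid_state_drive 0.65 [372, 165, 389, 182] [ 0.257 -0.309]
solid_state_drive 0.52 [320, 169, 343, 185] [ 0.434 -0.25 ]
solid_state_drive 0.42 [351, 112, 369, 127] [ 0.379 -0.659]
eraser 0.46 [302, 219, 320, 231] [0.454 0.001]
eraser 0.32 [282, 286, 305, 304] [0.446 0.261]
bottle_opener 0.46 [312, 193, 324, 205] [ 0.458 -0.125]
insert_keyhole 0.7 [225, 234, 268, 264] [0.628 0.138]
insert_slot 0.96 [245, 197, 285, 218] [ 0.625 -0.045]
insert_slot 0.51 [239, 217, 278, 240] [0.617 0.051]
insert_square 0.82 [259, 177, 291, 201] [ 0.618 -0.14 ]
insert_square 0.45 [229, 296, 249, 318] [0.58  0.328]
insert_wide 0.72 [239, 216, 273, 238] [0.627 0.048]
insert_wide 0.19 [286, 284, 304, 303] [0.442 0.256]
[ 0.21830059 -0.58562315  0.25630975] [1.13808339e-05 9.84126293e-01 1.77469543e-01 3.64206969e-08] 0.9986220278365753
```

```bash
python3 - <<'E'
from h import *
f=manip.grab_frame("top");save(f,"top2.png",(150,90,420,290),2.9)
E
```

```text
(no output)
```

View pics/top2.png

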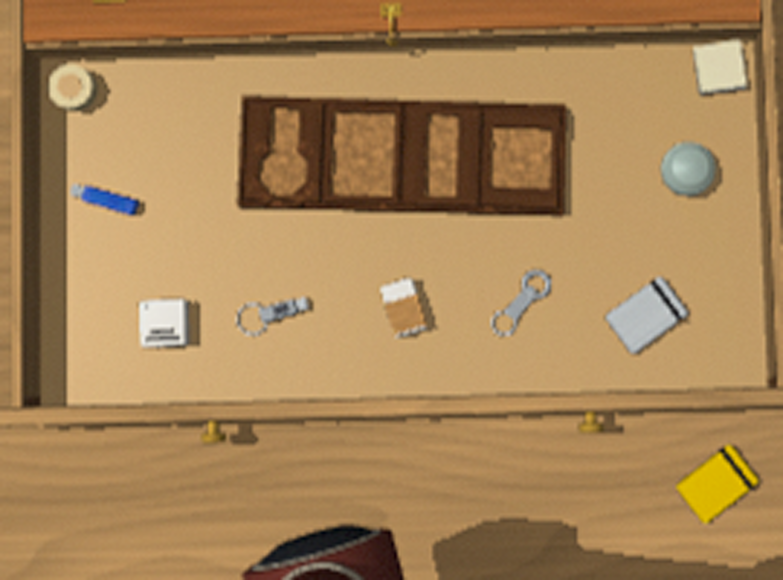

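View pics/side1.png

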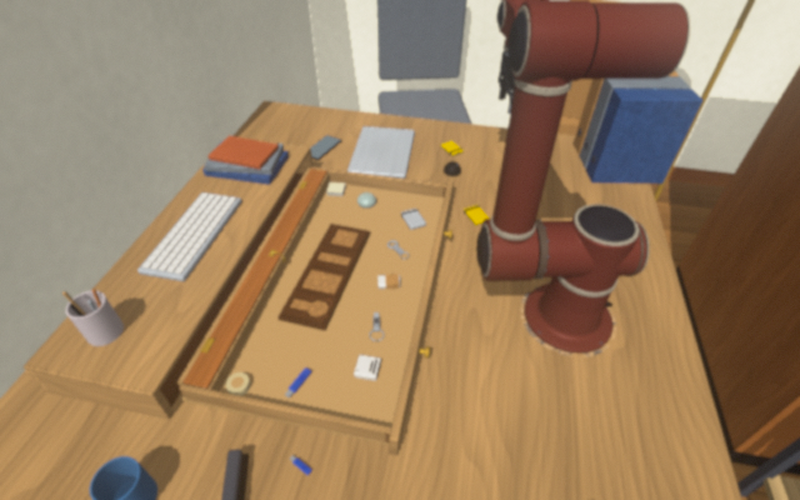

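Candidates, in full-frame pixels of the top view:
- **SSD:** silver slab (373,199), with a yellow twin at (396,259) outside the drawer. There is another yellow one at (509,215). I choose the silver slab.
- **Stick:** blue one inside the drawer at (186,159). A smaller blue one lies outside the drawer at side (241,373). I choose the one in the drawer.
- **Reader:** white block with slots (206,201), against the eraser (289,197) and a plain white pad (398,113). I choose the block with slots.
- **Flash drive:** (245,197), against the bottle opener (331,193). I choose (245,197).

Insert order from +y is keyhole, wide, slot, square. I'll move towards the SSD first.

arm_command(moves=[[1,[0.7,-0.5,0],0],[1,[0.7,-0.5,0],0],[1,[0.7,-0.5,0],0],[1,[0.7,-0.5,0],0]])

```text
time: 1.48
tool_pos: [0.2933, -0.4744, 0.2562]
tool_rot: [-0.001, 0.984, 0.18, 0.001]
contact_force: [-0.2, -0.1, -1.3]
gripper_width: 1.0
grasp_force: 0.0
```

arm_command(moves=[[1,[0.7,-0.5,0],0],[1,[0.7,-0.5,0],0],[1,[0.7,-0.5,0],0],[1,[0.7,-0.5,0],0]])

```text
time: 1.82
tool_pos: [0.3653, -0.3675, 0.2565]
tool_rot: [-0.001, 0.984, 0.18, 0.001]
contact_force: [-0.2, -0.9, 0.0]
gripper_width: 0.999
grasp_force: 0.0
```

arm_command(moves=[[1,[0.5,-0.5,0],0],[1,[0.5,-0.5,0],0],[1,[0.5,-0.5,0],0],[1,[0.5,-0.5,0],0],[1,[0.5,-0.5,0],0]])

```text
time: 2.23
tool_pos: [0.407, -0.275, 0.2565]
tool_rot: [0.001, 0.984, 0.178, -0.0]
contact_force: [-0.5, -0.3, -0.2]
gripper_width: 1.001
grasp_force: 0.0
```

```bash
cat >> h.py <<'E'
def pose():
    s=manip.state();p=np.array(s["tool_pos"]);w,x,y,z=s["tool_rot"];M=Ro.from_quat([x,y,z,w]).as_matrix()
    return p,np.arctan2(M[1,0],M[0,0]),s
def plan(*wp):
    """waypoints (x,y,z,yaw) -> shift/turn of successive calls, each from the previous waypoint"""
    p,a,s=pose()
    for x,y,z,b in wp:
        d=np.array([x,y,z])-p;c,si=np.cos(a),np.sin(a)
        sh=np.array([c*d[0]+si*d[1],si*d[0]-c*d[1],-d[2]])/.15
        t=-((b-a+np.pi)%(2*np.pi)-np.pi)/(2*np.pi)
        print("shift",sh.round(3).tolist(),"turn",round(t,4),"rows>=",int(np.ceil(max(np.linalg.norm(d)/.0417,abs(t)*360/7.16)))+1)
        p,a=np.array([x,y,z]),b
E
python3 - <<'E'
from h import *
p,a,s=pose();print(p,a,s["time"],manip.tcp_to_tips)
f=manip.grab_frame("wrist");save(f,"w1.png",None,1.2);R=np.array(f["R"]);print(f["fx"],-R.T@f["t"],R.round(2).tolist(),px2w(f,320,200,.024))
for k in("solid_state_drive","insert_square"):
  for d in manip.search_frame(f,k)[:3]:print(k,d)
E
```

```text
[ 0.40698201 -0.27503074  0.25652204] 0.3588971660677462 2.2333 0.025
328.96049969538814 [ 0.48243216 -0.24743636  0.37359267] [[0.35, -0.94, -0.0], [-0.89, -0.33, 0.31], [-0.29, -0.11, -0.95]] [ 0.3769092 -0.2878475  0.024    ]
solid_state_drive {'extent': [584.1, 270.2, 638.3, 324.4], 'confidence': 0.85}
solid_state_drive {'extent': [283.0, 104.1, 358.9, 167.3], 'confidence': 0.82}
solid_state_drive {'extent': [288.0, 262.2, 358.5, 312.9], 'confidence': 0.66}
```

View pics/w1.png

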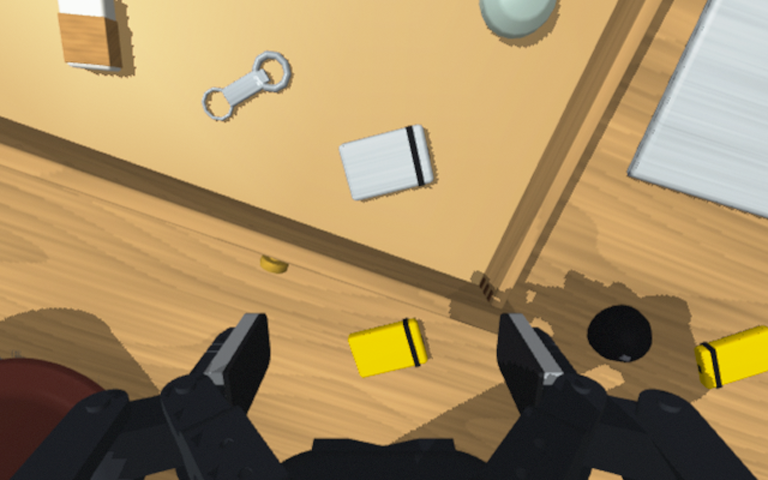

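```bash
cat >> h.py <<'E'
def rect(f,box,z,fn,pad=6):
    """mask by fn(Lab ints), project largest blob on plane z, min rectangle: centre, (long,short), yaw of long side"""
    l,t,r,b=[int(v) for v in box];l=max(l-pad,0);t=max(t-pad,0)
    lab=cv2.cvtColor(f["frame"][t:b+pad,l:r+pad],cv2.COLOR_RGB2LAB).astype(int)
    m=fn(lab[...,0],lab[...,1]-128,lab[...,2]-128).astype(np.uint8)
    c=max(cv2.findContours(m,0,cv2.CHAIN_APPROX_NONE)[0],key=cv2.contourArea)[:,0]
    w=np.array([px2w(f,u+l,v+t,z)[:2] for u,v in c]);o=w.mean(0)
    (cx,cy),(a,h),g=cv2.minAreaRect(((w-o)*1000).astype(np.float32))
    if a<h:a,h,g=h,a,g+90
    return (np.array([cx,cy])/1000+o).round(4),round(a,1),round(h,1),round(np.radians((g+90)%180-90),3)
E
python3 - <<'E'
from h import *
f=manip.grab_frame("wrist")
lab=cv2.cvtColor(f["frame"],cv2.COLOR_RGB2LAB).astype(int)-[0,128,128]
for u,v in((320,135),(345,130),(260,135),(365,140),(335,163)):print(u,v,lab[v,u])
for th in(8,12,16):print(rect(f,[283,104,359,167],.022,lambda L,a,b:b<th))
f=manip.grab_frame("top");lab=cv2.cvtColor(f["frame"],cv2.COLOR_RGB2LAB).astype(int)-[0,128,128]
print(rect(f,[359,187,386,213],.022,lambda L,a,b:b<12))
E
```

```text
320 135 [223  -2  -1]
345 130 [29  1 -2]
260 135 [198   5  38]
365 140 [197   5  38]
335 163 [199   5  37]
(array([ 0.4435, -0.2652]), 75.0, 51.9, np.float64(-0.97))
(array([ 0.4435, -0.265 ]), 75.4, 52.1, np.float64(-0.971))
(array([ 0.4435, -0.2652]), 76.0, 52.5, np.float64(-0.97))
(array([ 0.4578, -0.2746]), 115.1, 36.8, np.float64(-0.955))
```

```bash
python3 - <<'E'
from h import *
p,a,s=pose();f=manip.grab_frame("wrist");c,si=np.cos(a),np.sin(a)
T=np.array([[c,si,0],[si,-c,0],[0,0,-1]])
for z in(12,18,25):print(z,[w2px(f,p+T@(np.array([x,y,z])/1000)).round().tolist() for x,y in((11,42.5),(-11,42.5),(11,-42.5),(-11,-42.5))])
save(f,"w2.png",(130,240,510,400),2)
x,y,r=.4435,-.2652,-.97
plan((.4435,-.2652,.15,r),(x,y,.036,r))
E
```

```text
12 [[415.0, 260.0], [411.0, 303.0], [221.0, 260.0], [225.0, 303.0]]
18 [[411.0, 254.0], [407.0, 295.0], [225.0, 254.0], [229.0, 295.0]]
25 [[407.0, 247.0], [404.0, 287.0], [229.0, 247.0], [232.0, 287.0]]
shift [0.258, 0.017, 0.708] turn 0.2109 rows>= 12
shift [0.0, -0.0, 0.76] turn -0.0 rows>= 4
```

View pics/w2.png

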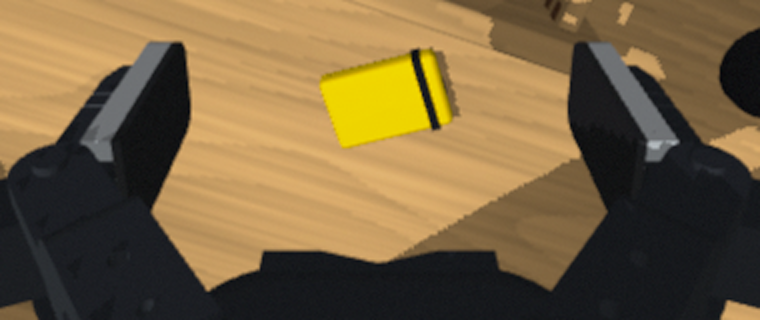

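The wrist picture shows the silver SSD at pixel (320,135). The open pad tips at (221,261) put them about 12 mm ahead of the TCP. Now I grasp the SSD.

arm_command(moves=[[1,[0.258,0.017,0.7],0.211],[1,[0.258,0.017,0.7],0.211],[1,[0.258,0.017,0.7],0.211],[1,[0.258,0.017,0.7],0.211],[1,[0.258,0.017,0.7],0.211],[1,[0.258,0.017,0.7],0.211],[1,[0.258,0.017,0.7],0.211],[1,[0.258,0.017,0.7],0.211],[1,[0.258,0.017,0.7],0.211],[1,[0.258,0.017,0.7],0.211],[1,[0.258,0.017,0.7],0.211],[1,[0.258,0.017,0.7],0.211],[1,[0.258,0.017,0.7],0.211]])

```text
time: 3.62
tool_pos: [0.4437, -0.2647, 0.1512]
tool_rot: [0.0, 0.885, -0.465, -0.0]
contact_force: [-0.4, -0.3, -0.2]
gripper_width: 1.0
grasp_force: 0.0
```

```bash
python3 - <<'E'
from h import *
p,a,s=pose();print(p,a,s["time"])
f=manip.grab_frame("wrist")
print([ (d['extent'],rect(f,d['extent'],.022,lambda L,a,b:b<12)) for d in manip.search_frame(f,"solid_state_drive")[:2]])
save(f,"w3.png",None,1)
plan((.4435,-.2652,.035,-.97))
E
```

```text
[ 0.44369588 -0.264693    0.15124488] -0.9678079253133081 3.6167
[([502.6, 202.4, 587.8, 286.3], (array([ 0.2846, -0.3546]), 56.3, 5.9, np.float64(0.587))), ([287.3, 148.3, 356.5, 243.5], (array([ 0.4439, -0.2663]), 75.7, 52.0, np.float64(-0.968)))]
shift [0.003, 0.004, 0.775] turn 0.0003 rows>= 4
```

View pics/w3.png

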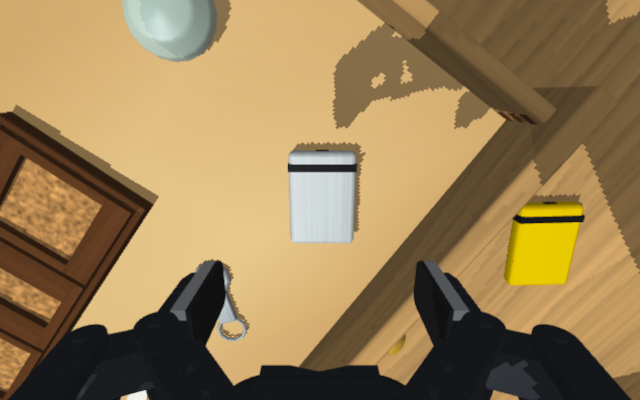

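arm_command(moves=[[1,[0.003,0.006,0.3],0],[1,[0.003,0.006,0.6],0],[1,[0.003,0.006,0.775],0],[1,[0.003,0.006,0.775],0],[1,[0.003,0.006,0.775],0],[-1,[0.003,0.006,0.775],0],[-1,[0.003,0.006,0.775],0],[-1,[0.003,0.006,0.775],0],[-1,[0.003,0.006,0.775],0],[-1,[0.003,0.006,0.775],0],[-1,[0.003,0.006,0.775],0],[-1,[0.003,0.006,0.775],0],[-1,[0.003,0.006,0.775],0]])

```text
time: 4.8
tool_pos: [0.4456, -0.2668, 0.0386]
tool_rot: [0.001, 0.885, -0.466, 0.003]
contact_force: [-0.3, 0.4, 7.8]
gripper_width: 0.583
grasp_force: 62.9
```

```bash
python3 - <<'E'
from h import *
p,a,s=pose();print(p,a,s["time"],s["gripper_width"],s["grasp_force"],s["contact_force"])
plan((.45,-.25,.16,-.97),(.52,-.12,.20,-.4),(.52,.02,.20,0))
E
```

```text
[ 0.44557887 -0.26675155  0.03860533] -0.968723923410245 4.8 0.5828135017279221 62.89003014564514 [-0.30351614  0.40178323  7.82544931]
shift [-0.075, -0.088, -0.809] turn 0.0002 rows>= 4
shift [-0.451, -0.875, -0.267] turn -0.0907 rows>= 6
shift [-0.363, -0.86, -0.0] turn -0.0637 rows>= 5
```

arm_command(moves=[[-1,[0,0,-0.05],0],[-1,[0,0,-0.1],0],[-1,[0,0,-0.15],0],[-1,[0,0,-0.2],0],[-1,[0,0,-0.2],0]])

```text
time: 5.22
tool_pos: [0.4445, -0.2658, 0.0674]
tool_rot: [0.0, 0.885, -0.466, 0.002]
contact_force: [0.1, -0.6, -0.6]
gripper_width: 0.585
grasp_force: 62.4
```

```bash
python3 - <<'E'
from h import *
p,a,s=pose();print(p,a,s["time"],s["gripper_width"],s["grasp_force"],s["contact_force"],s["ft_torque"])
f=manip.grab_frame("wrist");save(f,"w4.png",(150,140,490,400),2.2)
plan((.45,-.25,.16,-.97),(.52,-.12,.20,-.4),(.52,.02,.20,0))
E
```

```text
[ 0.44453618 -0.26583989  0.06744765] -0.9688829126581016 5.2167 0.5849518773858788 62.402708530426025 [ 0.12828604 -0.62542849 -0.58686684] [-0.03026837 -0.03029709 -0.00843262]
shift [-0.063, -0.091, -0.623] turn 0.0002 rows>= 4
shift [-0.451, -0.875, -0.267] turn -0.0907 rows>= 6
shift [-0.363, -0.86, -0.0] turn -0.0637 rows>= 5
```

View pics/w4.png

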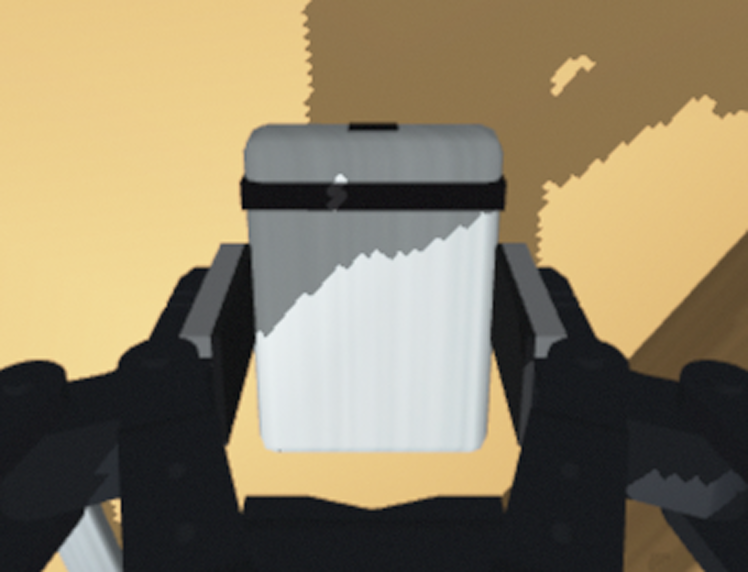

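The picture shows the SSD held squarely between the pads, its edges at crop columns 245 to 500, level and clear of the floor. I carry it to the caddy.

arm_command(moves=[[-1,[-0.063,-0.091,-0.2],0],[-1,[-0.063,-0.091,-0.42],0],[-1,[-0.063,-0.091,-0.623],0],[-1,[-0.063,-0.091,-0.623],0]])

```text
time: 5.6
tool_pos: [0.4525, -0.2516, 0.1656]
tool_rot: [0.001, 0.885, -0.465, 0.006]
contact_force: [0.8, -1.2, -0.1]
gripper_width: 0.59
grasp_force: 63.0
```

arm_command(moves=[[-1,[-0.15,-0.3,-0.267],-0.02],[-1,[-0.3,-0.55,-0.267],-0.04],[-1,[-0.451,-0.875,-0.267],-0.06],[-1,[-0.451,-0.875,-0.267],-0.09],[-1,[-0.451,-0.875,-0.267],-0.09],[-1,[-0.451,-0.875,-0.267],-0.09]])

```text
time: 6.1
tool_pos: [0.5195, -0.1177, 0.1979]
tool_rot: [-0.0, 0.98, -0.198, -0.0]
contact_force: [-1.3, -1.0, -0.6]
gripper_width: 0.591
grasp_force: 63.0
```

arm_command(moves=[[-1,[-0.363,-0.86,0],-0.064],[-1,[-0.363,-0.86,0],-0.064],[-1,[-0.363,-0.86,0],-0.064],[-1,[-0.363,-0.86,0],-0.064],[-1,[-0.363,-0.86,0],-0.064],[-1,[-0.363,-0.86,0],-0.064]])

```text
time: 6.6
tool_pos: [0.5193, 0.0203, 0.1978]
tool_rot: [0.0, 1.0, -0.001, -0.001]
contact_force: [-0.4, -0.8, -1.2]
gripper_width: 0.584
grasp_force: 63.1
```

```bash
python3 - <<'E'
from h import *
p,a,s=pose();print(p,a,s["time"],s["gripper_width"],s["grasp_force"])
f=manip.grab_frame("wrist");save(f,"w5.png",None,1.2)
lab=cv2.cvtColor(f["frame"],cv2.COLOR_RGB2LAB).astype(int)-[0,128,128];
for k in("insert_keyhole","insert_wide","insert_slot","insert_square"):
    for d in manip.search_frame(f,k)[:2]:
        e=d["extent"];print(k,round(d["confidence"],2),e)
        for cork in(1,):print(rect(f,e,.026,lambda L,a,b:L>100,0))
E
```

```text
[0.51933187 0.02032853 0.19782196] -0.0026656353706163267 6.6 0.5842298840388706 63.08141827583313
insert_keyhole 0.77 [139.0, 2.6, 244.1, 126.0]
(array([0.6256, 0.1253]), 85.3, 53.3, np.float64(0.18))
insert_wide 0.89 [248.7, 0.1, 353.4, 126.6]
(array([0.6256, 0.0372]), 89.0, 66.9, np.float64(-0.056))
insert_wide 0.58 [443.6, 0.0, 577.0, 139.6]
(array([ 0.6168, -0.1316]), 65.0, 62.5, np.float64(-0.055))
insert_slot 0.88 [344.1, 0.8, 463.4, 131.8]
(array([ 0.6217, -0.0471]), 88.6, 32.8, np.float64(-0.061))
insert_square 0.91 [442.8, 0.0, 575.6, 141.3]
(array([ 0.6168, -0.1316]), 65.0, 62.5, np.float64(-0.055))
```

View pics/w5.png

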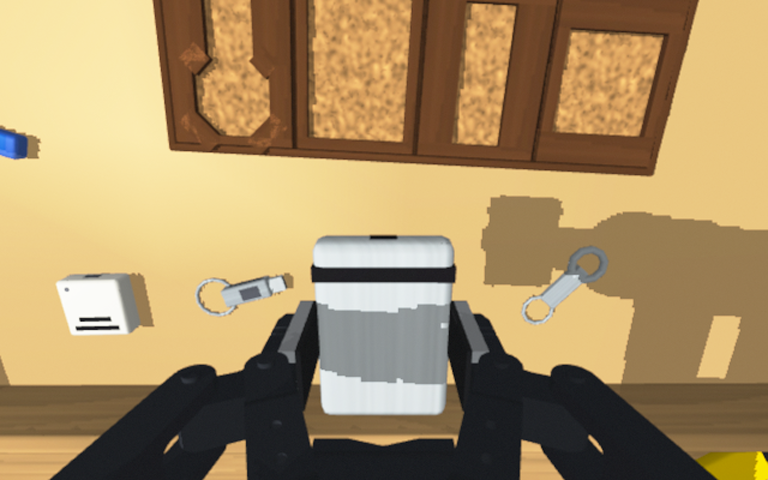

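```bash
python3 - <<'E'
from h import *
p,a,s=pose();f=manip.grab_frame("wrist")
print(rect(f,[255,190,385,350],p[2]-.0166,lambda L,a,b:(b<12)&(L>85)))
for e in([139,2,244,126],[248,0,353,126],[344,0,463,131],[443,0,577,140]):print(rect(f,e,.022,lambda L,a,b:L>100,0))
plan((.626,.038,.09,-.057),(.626,.038,.05,-.057))
E
```

```text
(array([0.5109, 0.0193]), 59.7, 51.4, np.float64(-0.004))
(array([0.6261, 0.1196]), 86.1, 60.1, np.float64(-0.005))
(array([0.6263, 0.0373]), 91.0, 67.7, np.float64(-0.056))
(array([ 0.6221, -0.048 ]), 89.8, 33.1, np.float64(-0.056))
(array([ 0.617 , -0.1337]), 65.8, 63.5, np.float64(-0.056))
shift [0.707, -0.127, 0.723] turn 0.0085 rows>= 5
shift [0.0, -0.0, 0.267] turn -0.0 rows>= 2
```

arm_command(moves=[[-1,[0.25,-0.05,0.2],0.008],[-1,[0.5,-0.09,0.4],0.009],[-1,[0.707,-0.127,0.6],0.009],[-1,[0.707,-0.127,0.723],0.009],[-1,[0.707,-0.127,0.723],0.009],[-1,[0.707,-0.127,0.8],0.009],[-1,[0.707,-0.127,0.87],0.009],[-1,[0.707,-0.127,0.93],0.009],[-1,[0.707,-0.127,0.96],0.009],[-1,[0.707,-0.127,0.98],0.009],[-1,[0.707,-0.127,0.98],0.009],[-1,[0.707,-0.127,0.98],0.009]])

```text
time: 7.9
tool_pos: [0.6261, 0.0395, 0.0523]
tool_rot: [0.0, 1.0, -0.029, 0.001]
contact_force: [0.1, -0.4, -1.3]
gripper_width: 0.589
grasp_force: 63.1
```

```bash
python3 - <<'E'
from h import *
p,a,s=pose();print(p,a,s["time"],s["gripper_width"],s["grasp_force"],s["contact_force"])
E
```

```text
[0.62608314 0.03946775 0.05230582] -0.057936209960699724 7.9 0.5889386445836085 63.08662176132202 [ 0.13168257 -0.44535431 -1.27297989]
```

arm_command(moves=[[-1,[0,0.008,0.018],0],[-1,[0,0.008,0.018],0],[-1,[0,0.008,0.018],0],[0.5,[0,0.008,0.018],0],[0.5,[0,0.008,0.018],0],[0.5,[0,0.008,0.018],0],[0.5,[0,0.008,0.018],0],[0.5,[0,0.008,0.018],0],[0.5,[0,0.008,-0.1],0],[0.5,[0,0.008,-0.3],0],[0.5,[0,0.008,-0.6],0],[0.5,[0,0.008,-0.9],0],[0.5,[0,0.008,-0.9],0]])

```text
time: 8.98
tool_pos: [0.63, 0.0382, 0.1964]
tool_rot: [0.0, 1.0, -0.029, 0.007]
contact_force: [0.9, -0.4, 1.9]
gripper_width: 0.745
grasp_force: 0.0
```

```bash
python3 - <<'E'
from h import *
p,a,s=pose();print(p,a,s["time"],s["gripper_width"],s["grasp_force"],s["contact_force"])
f=manip.grab_frame("wrist");save(f,"w6.png",None,1)
plan((.46,.02,.22,0),(.44,.15,.22,0.3),(.44,.19,.22,.3))
E
```

```text
[0.63001772 0.03819506 0.19636368] -0.057706764287580606 8.9833 0.7452818816393356 0.0 [ 0.94213506 -0.36776801  1.9344154 ]
shift [-1.122, 0.186, -0.167] turn -0.0092 rows>= 6
shift [-0.133, -0.867, -0.0] turn -0.0477 rows>= 5
shift [0.079, -0.255, -0.0] turn -0.0 rows>= 2
```

View pics/w6.png

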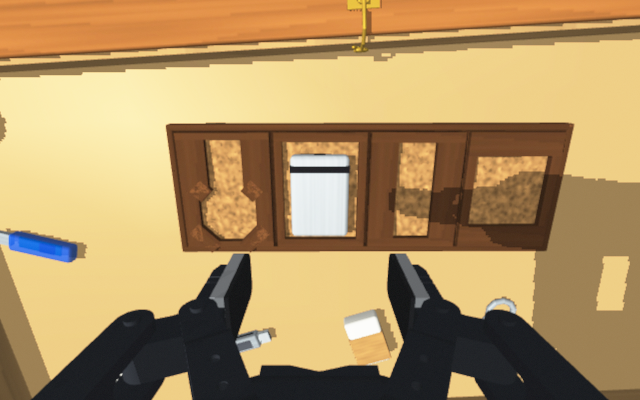

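The SSD lies in the wide recess at (320,195), a little towards the near edge. I'll measure it, then go on to the card reader and flash drive.

```bash
python3 - <<'E'
from h import *
f=manip.grab_frame("wrist")
print("ssd",rect(f,[287,152,353,238],.033,lambda L,a,b:(b<12),0))
for e in([203,140,262,240],[278,135,362,240],[392,138,440,240],[466,150,550,230]):print(rect(f,e,.022,lambda L,a,b:(b>(15))&(L>45)&(a<16),2))
lab=cv2.cvtColor(f["frame"],cv2.COLOR_RGB2LAB).astype(int)-[0,128,128]
for u,v in((225,170),(415,160),(415,200),(265,190),(500,160),(500,200),(450,200)):print(lab[v,u])
plan((.50,.03,.22,0),(.46,.16,.22,0.1))
E
```

```text
ssd (array([0.6257, 0.0385]), 74.9, 51.5, np.float64(-0.059))
(array([0.6314, 0.1197]), 100.7, 59.0, np.float64(-0.109))
(array([0.6285, 0.0383]), 102.4, 83.8, np.float64(-0.058))
(array([ 0.6221, -0.0507]), 103.0, 48.9, np.float64(0.005))
(array([ 0.6171, -0.1354]), 93.0, 78.9, np.float64(1.513))
[170  13  40]
[170  13  40]
[134  11  32]
[85 15 25]
[210   7  47]
[135  11  33]
[53  9 16]
shift [-0.849, 0.104, -0.192] turn -0.0092 rows>= 5
shift [-0.267, -0.867, -0.0] turn -0.0159 rows>= 5
```

arm_command(moves=[[1,[-0.849,0.104,-0.19],-0.009],[1,[-0.849,0.104,-0.19],-0.009],[1,[-0.849,0.104,-0.19],-0.009],[1,[-0.849,0.104,-0.19],-0.009],[1,[-0.849,0.104,-0.19],-0.009]])

```text
time: 9.5
tool_pos: [0.4954, 0.0302, 0.2133]
tool_rot: [-0.0, 1.0, -0.001, -0.001]
contact_force: [0.7, -0.8, 0.1]
gripper_width: 1.0
grasp_force: 0.0
```

arm_command(moves=[[1,[-0.267,-0.867,0],0],[1,[-0.267,-0.867,0],0],[1,[-0.267,-0.867,0],0],[1,[-0.267,-0.867,0],0],[1,[-0.267,-0.867,0],0],[1,[-0.267,-0.867,0],0]])

```text
time: 10.0
tool_pos: [0.4582, 0.1605, 0.214]
tool_rot: [0.0, 1.0, 0.0, -0.001]
contact_force: [-0.6, -0.4, -0.2]
gripper_width: 0.999
grasp_force: 0.0
```

```bash
python3 - <<'E'
from h import *
p,a,s=pose();print(p,a,s["time"],s["gripper_width"])
f=manip.grab_frame("wrist");save(f,"w7.png",None,1.2)
for k,z,fn in(("card_reader",.028,lambda L,a,b:b<12),("flash_drive",.02,lambda L,a,b:b<22),("memory_stick",.022,lambda L,a,b:b<-20)):
    for d in manip.search_frame(f,k)[:3]:
        e=d["extent"];print(k,round(d["confidence"],2),e)
        try:print(rect(f,e,z,fn))
        except Exception as x:print(x)
E
```

```text
[0.45823758 0.16045857 0.21399029] 0.0003188525131879744 10.0 0.9988649459932643
card_reader 0.92 [194.5, 160.8, 250.0, 214.9]
(array([0.4508, 0.254 ]), 51.9, 50.9, np.float64(-1.547))
flash_drive 0.88 [302.5, 166.8, 379.5, 200.9]
(array([0.4622, 0.1422]), 78.7, 34.7, np.float64(-1.159))
memory_stick 0.82 [85.2, 11.0, 176.4, 59.1]
(array([0.5839, 0.3136]), 61.6, 17.2, np.float64(1.253))
memory_stick 0.48 [505.3, 0.0, 625.6, 60.8]
max() iterable argument is empty
```

View pics/w7.png

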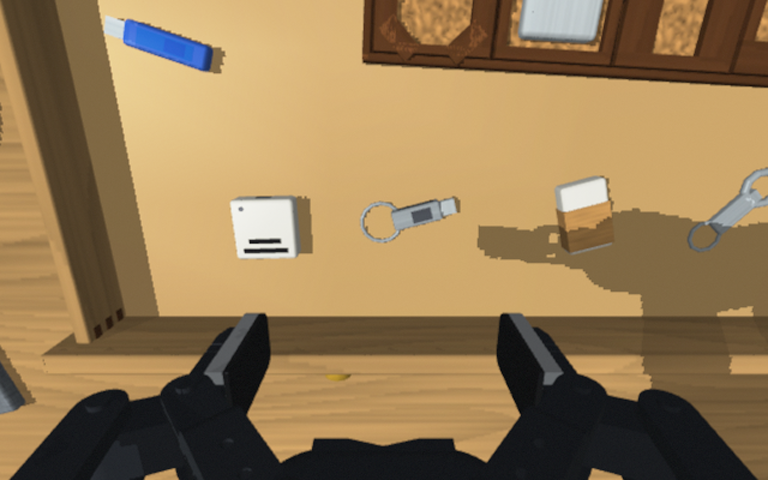

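```bash
python3 - <<'E'
from h import *
f=manip.grab_frame("wrist")
# ring: fit from mask left part; plug tip
l,t=290,155;im=f["frame"][t:210,l:392];lab=cv2.cvtColor(im,cv2.COLOR_RGB2LAB).astype(int)-[0,128,128]
m=(lab[...,2]<24).astype(np.uint8);n,L,st,_=cv2.connectedComponentsWithStats(m);k=1+st[1:,4].argmax();v,u=np.nonzero(L==k)
w=np.array([px2w(f,a+l,b+t,.015)[:2] for a,b in zip(u,v)])
c,sv,vt=np.linalg.svd(w-w.mean(0),full_matrices=False);ax=vt[0]*np.sign(-vt[0][1])
q=(w-w.mean(0))@ax;r=(w-w.mean(0))@np.array([-ax[1],ax[0]])
print("axis yaw",np.arctan2(ax[1],ax[0]),"ext",q.min(),q.max(),r.min(),r.max(),"mid",w.mean(0)+ax*(q.min()+q.max())/2)
for lo in range(-40,45,5):
    s=(q*1000>lo)&(q*1000<=lo+5)
    if s.any():print(lo,(r[s].min()*1000).round(1),(r[s].max()*1000).round(1))
cv2.imwrite("pics/w8.png",cv2.resize(im[:,:,::-1],None,fx=7,fy=7,interpolation=cv2.INTER_CUBIC))
E
```

```text
axis yaw -1.3429094769497043 ext -0.043679998368588706 0.03705349404668168 -0.017585753637714405 0.01773030274908933 mid [0.45700551 0.14043304]
-40 -14.7 14.4
-35 -17.1 17.1
-30 -17.6 17.7
-25 -17.5 17.7
-20 -16.3 16.6
-15 -14.2 13.3
-10 -10.0 8.3
-5 -9.8 8.4
0 -9.7 8.5
5 -9.6 8.9
10 -9.4 8.9
15 -9.0 9.3
20 -8.9 9.1
25 -6.8 7.3
30 -6.2 7.6
35 -5.9 6.7
```

View pics/w8.png

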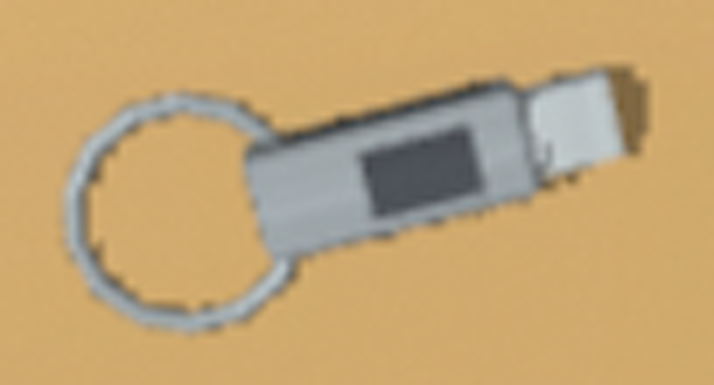

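The crop shows the chrome drive with its ring: ring around crop (185,212), plug tip at (605,110). This is the right thing. I approach it.

```bash
python3 - <<'E'
from h import *
plan((.459,.1326,.12,1.812),(.459,.1326,.039,1.812))
E
```

```text
shift [0.004, 0.177, 0.632] turn -0.2889 rows>= 16
shift [0.0, 0.0, 0.54] turn -0.0 rows>= 3
```

arm_command(moves=[[-0.1,[0.004,0.177,0.632],-0.289],[-0.1,[0.004,0.177,0.632],-0.289],[-0.1,[0.004,0.177,0.632],-0.289],[-0.1,[0.004,0.177,0.632],-0.289],[-0.1,[0.004,0.177,0.632],-0.289],[-0.1,[0.004,0.177,0.632],-0.289],[-0.1,[0.004,0.177,0.632],-0.289],[-0.1,[0.004,0.177,0.632],-0.289],[-0.1,[0.004,0.177,0.632],-0.289],[-0.1,[0.004,0.177,0.632],-0.289],[-0.1,[0.004,0.177,0.632],-0.289],[-0.1,[0.004,0.177,0.632],-0.289],[-0.1,[0.004,0.177,0.632],-0.289],[-0.1,[0.004,0.177,0.632],-0.289],[-0.1,[0.004,0.177,0.632],-0.289],[-0.1,[0.004,0.177,0.632],-0.289],[-0.1,[0.004,0.177,0.632],-0.289]])

```text
time: 11.67
tool_pos: [0.4587, 0.133, 0.1203]
tool_rot: [0.0, 0.617, 0.787, 0.0]
contact_force: [-0.4, -0.6, -0.2]
gripper_width: 0.455
grasp_force: 0.0
```

```bash
python3 - <<'E'
from h import *
p,a,s=pose();print(p,a,s["time"],s["gripper_width"])
f=manip.grab_frame("wrist");save(f,"w9.png",None,1)
for d in manip.search_frame(f,"flash_drive")[:2]:print(d)
T=lambda x,z:w2px(f,[p[0]+np.cos(a)*x,p[1]+np.sin(a)*x,z]).round(1)
print("predicted ring-far/plug",T(.048,.0115),T(-.032,.0145),T(.008,.022))
plan((.459,.1326,.039,1.812))
E
```

```text
[0.45871508 0.13301947 0.12030065] 1.8113744179915714 11.6667 0.45523691408405276
{'extent': [295.8, 138.7, 341.3, 251.2], 'confidence': 0.74}
predicted ring-far/plug [316.7 140.7] [317. 249.] [316.8 201.2]
shift [-0.005, 0.001, 0.542] turn 0.0 rows>= 3
```

View pics/w9.png

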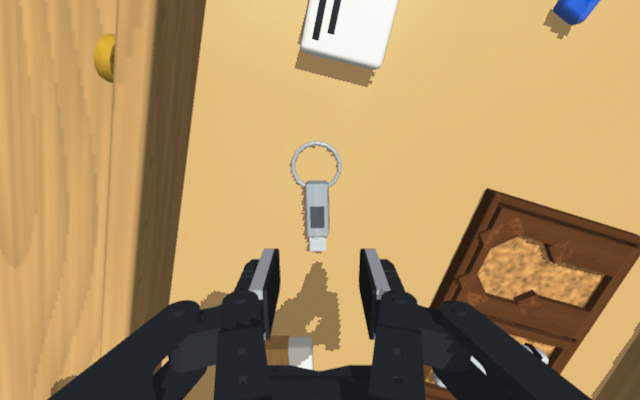

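Ring at (316,163) and plug at (317,244) match the prediction. Descend, grip and lift a little.

arm_command(moves=[[-0.1,[-0.002,0,0.2],0],[-0.1,[-0.002,0,0.42],0],[-0.1,[-0.002,0,0.542],0],[-0.1,[-0.002,0,0.542],0],[-0.1,[-0.002,0,0.542],0],[-1,[-0.002,0,0.542],0],[-1,[-0.002,0,0.542],0],[-1,[-0.002,0,0.542],0],[-1,[-0.002,0,0.542],0],[-1,[-0.002,0,0.542],0],[-1,[-0.002,0,0.542],0],[-1,[-0.002,0,0.542],0]])

```text
time: 12.77
tool_pos: [0.4598, 0.1336, 0.0408]
tool_rot: [0.001, 0.616, 0.788, 0.001]
contact_force: [-1.1, 0.2, 5.7]
gripper_width: 0.159
grasp_force: 59.9
```

arm_command(moves=[[-1,[0,0,-0.05],0],[-1,[0,0,-0.1],0],[-1,[0,0,-0.15],0],[-1,[0,0,-0.2],0],[-1,[0,0,-0.2],0]])

```text
time: 13.18
tool_pos: [0.4599, 0.1336, 0.0712]
tool_rot: [0.001, 0.616, 0.788, 0.001]
contact_force: [0.1, -0.7, 0.4]
gripper_width: 0.162
grasp_force: 59.2
```

```bash
python3 - <<'E'
from h import *
p,a,s=pose();print(p,a,s["time"],s["gripper_width"],s["grasp_force"])
f=manip.grab_frame("wrist");save(f,"w10.png",(160,80,480,320),2)
plan((.48,.12,.13,1.9),(.6313-.008+.016,.124,.13,3.085),(.6313+.008,.1235,.052,3.085))
E
```

```text
[0.45985067 0.13359573 0.07120005] 1.8145743643941732 13.1833 0.16158536684111854 59.175617694854736
shift [-0.12, 0.111, -0.398] turn -0.0136 rows>= 3
shift [-0.318, 1.014, -0.0] turn -0.1886 rows>= 11
shift [-0.0, -0.003, 0.52] turn -0.0 rows>= 3
```

View pics/w10.png

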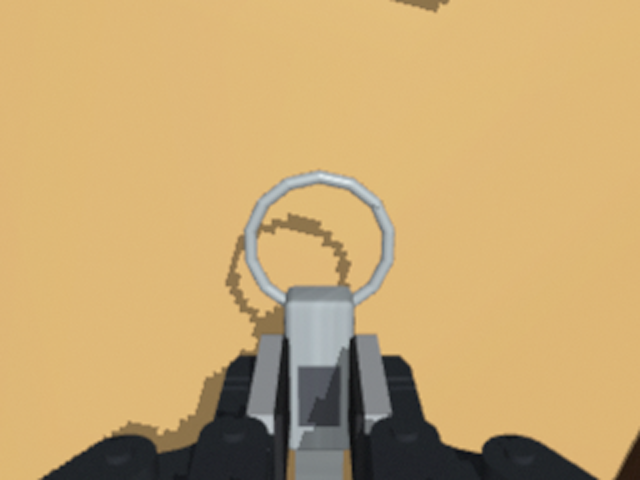

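```bash
python3 - <<'E'
from h import *
p,a,s=pose();f=manip.grab_frame("wrist")
q=px2w(f,320,166,.042)[:2]-p[:2];print("ring edge along tool x,y",q@[np.cos(a),np.sin(a)],q@[np.sin(a),-np.cos(a)])
plan((.49,.13,.13,1.9),(.6397,.1235,.13,3.085),(.6397,.1235,.0545,3.085))
E
```

```text
ring edge along tool x,y 0.04746528506937417 0.0020438966347723388
shift [-0.072, 0.196, -0.403] turn -0.0136 rows>= 3
shift [-0.364, 0.93, -0.0] turn -0.1886 rows>= 11
shift [0.0, 0.0, 0.503] turn -0.0 rows>= 3
```

The ring sits where expected, with its edge at 47.5 mm against 48. Carry it to the keyhole.

arm_command(moves=[[-1,[-0.072,0.196,-0.15],0],[-1,[-0.072,0.196,-0.3],-0.014],[-1,[-0.072,0.196,-0.403],-0.014],[-1,[-0.072,0.196,-0.403],-0.014]])

```text
time: 13.62
tool_pos: [0.4921, 0.1302, 0.1327]
tool_rot: [0.002, 0.581, 0.814, 0.002]
contact_force: [0.6, 0.7, -0.0]
gripper_width: 0.16
grasp_force: 59.2
```

arm_command(moves=[[-1,[-0.04,0.1,0],-0.02],[-1,[-0.08,0.2,0],-0.04],[-1,[-0.12,0.3,0],-0.06],[-1,[-0.16,0.4,0],-0.08],[-1,[-0.2,0.5,0],-0.1],[-1,[-0.24,0.6,0],-0.12],[-1,[-0.28,0.7,0],-0.14],[-1,[-0.32,0.8,0],-0.16],[-1,[-0.364,0.93,0],-0.18],[-1,[-0.364,0.93,0],-0.189],[-1,[-0.364,0.93,0],-0.189],[-1,[-0.364,0.93,0],-0.189],[-1,[-0.364,0.93,0],-0.189]])

```text
time: 14.7
tool_pos: [0.6382, 0.1238, 0.1281]
tool_rot: [-0.001, 0.027, 1.0, -0.0]
contact_force: [-0.3, -0.6, 0.4]
gripper_width: 0.162
grasp_force: 59.2
```

```bash
python3 - <<'E'
from h import *
p,a,s=pose();print(p,a,s["time"],s["gripper_width"],s["grasp_force"])
f=manip.grab_frame("wrist")
for k in("insert_wide","insert_slot"):
    for d in manip.search_frame(f,k)[:1]:print(k,d["confidence"],rect(f,d["extent"],.022,lambda L,a,b:(L>105)&(b>20),0))
plan((.6397,.1235,.0545,3.085))
E
```

```text
[0.63824605 0.1238353  0.12809441] 3.0885335216561547 14.7 0.162377595219222 59.20474112033844
insert_wide 0.76 (array([0.6261, 0.0381]), 89.9, 66.3, np.float64(-0.057))
insert_slot 0.91 (array([ 0.6221, -0.0482]), 88.4, 30.1, np.float64(-0.054))
shift [-0.007, -0.002, 0.497] turn 0.0007 rows>= 3
```

arm_command(moves=[[-1,[-0.01,-0.002,0.2],0.001],[-1,[-0.01,-0.002,0.38],0.001],[-1,[-0.01,-0.002,0.45],0.001],[-1,[-0.01,-0.002,0.48],0.001],[-1,[-0.01,-0.002,0.5],0.001],[-1,[-0.01,-0.002,0.51],0.001],[-1,[-0.01,-0.002,0.512],0.001],[-1,[-0.01,-0.002,0.512],0.001]])

```text
time: 15.52
tool_pos: [0.6418, 0.1235, 0.0542]
tool_rot: [0.001, 0.029, 1.0, 0.0]
contact_force: [-0.1, 0.2, -0.8]
gripper_width: 0.157
grasp_force: 59.2
```

arm_command(moves=[[-0.2,[0,0,0],0],[-0.2,[0,0,0],0],[-0.2,[0,0,0],0],[-0.2,[0,0,0],0],[0,[0,0,-0.05],0],[0,[0,0,-0.2],0],[0,[0,0,-0.45],0],[0,[0,0,-0.7],0],[0,[0,0,-0.95],0],[0,[0,0,-0.95],0]])

```text
time: 16.35
tool_pos: [0.6455, 0.1239, 0.2068]
tool_rot: [0.008, 0.029, 1.0, 0.001]
contact_force: [0.7, 0.1, 1.6]
gripper_width: 0.5
grasp_force: 0.0
```

```bash
python3 - <<'E'
from h import *
p,a,s=pose();print(p,a,s["time"],s["gripper_width"],s["grasp_force"])
f=manip.grab_frame("wrist");save(f,"w11.png",None,1)
for k in("flash_drive","insert_keyhole"):
    for d in manip.search_frame(f,k)[:1]:e=d["extent"];print(k,d,px2w(f,(e[0]+e[2])/2,(e[1]+e[3])/2,.025))
x0=np.array([.6317,.124]);print([w2px(f,[x0[0]+v,x0[1]-v*.057,.025]).round().tolist() for v in(-.04,0,.04)])
E
```

```text
[0.64554068 0.12387551 0.20675173] 3.083820348919732 16.35 0.4996819153243056 0.0
flash_drive {'extent': [304.3, 121.5, 337.6, 206.8], 'confidence': 0.79} [0.633379   0.12694218 0.025     ]
insert_keyhole {'extent': [272.6, 96.0, 365.2, 217.5], 'confidence': 0.83} [0.6263829  0.12546148 0.025     ]
[[318.0, 118.0], [318.0, 163.0], [318.0, 204.0]]
```

View pics/w11.png

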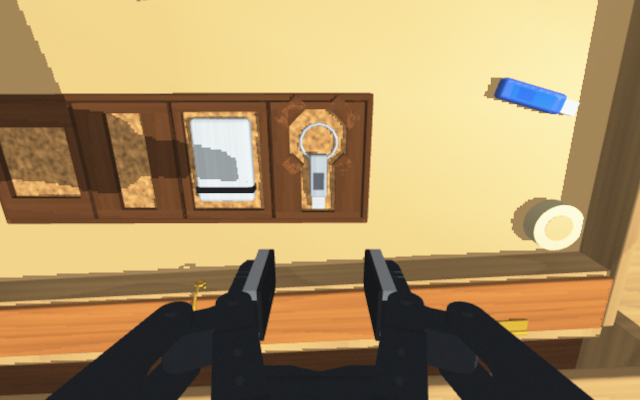

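The drive lies in the keyhole, ring in the round end at (318,140) and plug at (318,203). Next the memory stick.

```bash
python3 - <<'E'
from h import *
plan((.60,.22,.2,2.15),(.584,.314,.16,1.253))
E
```

```text
shift [0.31, 0.627, -0.025] turn 0.1486 rows>= 9
shift [0.583, 0.254, 0.267] turn 0.1428 rows>= 9
```

arm_command(moves=[[0,[0.31,0.627,0.04],0.149],[0,[0.31,0.627,0.04],0.149],[0,[0.31,0.627,0.04],0.149],[0,[0.31,0.627,0.04],0.149],[0,[0.31,0.627,0.04],0.149],[0,[0.31,0.627,0.04],0.149],[0,[0.31,0.627,0.04],0.149],[0,[0.31,0.627,0.04],0.149],[0,[0.31,0.627,0.04],0.149]])

```text
time: 17.25
tool_pos: [0.5985, 0.2197, 0.1864]
tool_rot: [-0.002, 0.477, 0.879, -0.002]
contact_force: [0.5, 1.1, 0.2]
gripper_width: 0.497
grasp_force: 0.0
```

arm_command(moves=[[-0.1,[0.583,0.254,0.267],0.143],[-0.1,[0.583,0.254,0.267],0.143],[-0.1,[0.583,0.254,0.267],0.143],[-0.1,[0.583,0.254,0.267],0.143],[-0.1,[0.583,0.254,0.267],0.143],[-0.1,[0.583,0.254,0.267],0.143],[-0.1,[0.583,0.254,0.267],0.143],[-0.1,[0.583,0.254,0.267],0.143],[-0.1,[0.583,0.254,0.267],0.143],[-0.1,[0.583,0.254,0.267],0.143]])

```text
time: 18.08
tool_pos: [0.5836, 0.3138, 0.1481]
tool_rot: [-0.0, 0.81, 0.586, -0.001]
contact_force: [-0.8, 0.4, -0.1]
gripper_width: 0.45
grasp_force: 0.0
```

```bash
python3 - <<'E'
from h import *
p,a,s=pose();print(p,a,s["time"],s["gripper_width"])
f=manip.grab_frame("wrist")
for d in manip.search_frame(f,"memory_stick")[:2]:
    e=d["extent"];print(d);
    for th in(-10,-20):print(rect(f,e,.021,lambda L,a,b:b<th))
    print("whole",px2w(f,(e[0]+e[2])/2,(e[1]+e[3])/2,.018))
E
```

```text
[0.58364184 0.31381285 0.14811612] 1.2521505743134989 18.0833 0.44994363042596364
{'extent': [123.1, 0.2, 199.1, 11.6], 'confidence': 0.71}
(array([0.5238, 0.4744]), 39.1, 7.5, np.float64(-0.32))
(array([0.5236, 0.4745]), 38.4, 7.5, np.float64(-0.32))
whole [0.52761966 0.47426284 0.018     ]
{'extent': [306.3, 139.7, 331.9, 232.2], 'confidence': 0.67}
(array([0.5849, 0.3174]), 59.3, 17.6, np.float64(1.252))
(array([0.5847, 0.3171]), 58.5, 16.8, np.float64(1.252))
whole [0.58829094 0.32379162 0.018     ]
```

```bash
python3 - <<'E'
from h import *
plan((.5858,.3203,.039,1.252))
E
```

```text
shift [0.045, -0.001, 0.731] turn -0.0002 rows>= 4
```

arm_command(moves=[[-0.1,[0.045,0,0.2],0],[-0.1,[0.045,0,0.45],0],[-0.1,[0.045,0,0.65],0],[-0.1,[0.045,0,0.731],0],[-0.1,[0.045,0,0.731],0],[-0.1,[0.045,0,0.731],0],[-1,[0.045,0,0.731],0],[-1,[0.045,0,0.731],0],[-1,[0.045,0,0.731],0],[-1,[0.045,0,0.731],0],[-1,[0.045,0,0.731],0],[-1,[0.045,0,0.731],0],[-1,[0.045,0,0.731],0]])

```text
time: 19.27
tool_pos: [0.5874, 0.3209, 0.0413]
tool_rot: [0.0, 0.811, 0.585, 0.001]
contact_force: [-0.6, -0.8, 6.1]
gripper_width: 0.18
grasp_force: 59.3
```

arm_command(moves=[[-1,[0,0,-0.05],0],[-1,[0,0,-0.1],0],[-1,[0,0,-0.15],0],[-1,[0,0,-0.2],0],[-1,[0,0,-0.2],0]])

```text
time: 19.68
tool_pos: [0.5874, 0.321, 0.072]
tool_rot: [0.0, 0.811, 0.585, 0.002]
contact_force: [1.2, 0.1, -0.3]
gripper_width: 0.187
grasp_force: 58.6
```

```bash
python3 - <<'E'
from h import *
p,a,s=pose();print(p,a,s["time"],s["gripper_width"],s["grasp_force"])
f=manip.grab_frame("wrist")
for d in manip.search_frame(f,"memory_stick")[:3]:
    e=d["extent"];q=px2w(f,(e[0]+e[2])/2,e[1],p[2]-.0308+.005)[:2]-p[:2];print(d,q@[np.cos(a),np.sin(a)],q@[np.sin(a),-np.cos(a)])
plan((.58,.30,.15,1.2),(.57,.18,.17,.55),(.60,.07,.17,-.057),(.618,-.0478,.15,-.057),(.618,-.0478,.055,-.057))
E
```

```text
[0.58741325 0.32102942 0.0719604 ] 1.2490504255234336 19.6833 0.18711111691078808 58.61777901649475
{'extent': [301.3, 187.4, 339.8, 330.0], 'confidence': 0.89} 0.039127446458133985 0.002252222153662678
shift [-0.144, 0.002, -0.532] turn 0.0078 rows>= 3
shift [-0.77, 0.228, -0.133] turn 0.1035 rows>= 7
shift [-0.213, 0.73, -0.0] turn 0.0966 rows>= 6
shift [0.165, 0.777, 0.133] turn -0.0 rows>= 4
shift [0.0, -0.0, 0.633] turn -0.0 rows>= 4
```

arm_command(moves=[[-1,[-0.144,0,-0.2],0],[-1,[-0.144,0,-0.4],0.008],[-1,[-0.144,0,-0.532],0.008],[-1,[-0.144,0,-0.532],0.008]])

```text
time: 20.12
tool_pos: [0.5821, 0.3008, 0.1549]
tool_rot: [0.001, 0.826, 0.564, 0.004]
contact_force: [-0.2, 0.2, 1.5]
gripper_width: 0.18
grasp_force: 58.7
```

arm_command(moves=[[-1,[-0.15,0.04,-0.05],0.02],[-1,[-0.3,0.09,-0.1],0.04],[-1,[-0.45,0.13,-0.13],0.06],[-1,[-0.6,0.18,-0.13],0.08],[-1,[-0.77,0.228,-0.13],0.103],[-1,[-0.77,0.228,-0.13],0.103],[-1,[-0.77,0.228,-0.13],0.103]])

```text
time: 20.7
tool_pos: [0.5686, 0.179, 0.1672]
tool_rot: [-0.0, 0.962, 0.272, -0.001]
contact_force: [0.6, 0.7, -0.9]
gripper_width: 0.182
grasp_force: 58.7
```

arm_command(moves=[[-1,[-0.05,0.2,0],0.02],[-1,[-0.1,0.4,0],0.04],[-1,[-0.15,0.6,0],0.06],[-1,[-0.213,0.73,0],0.08],[-1,[-0.213,0.73,0],0.097],[-1,[-0.213,0.73,0],0.097],[-1,[-0.213,0.73,0],0.097]])

```text
time: 21.28
tool_pos: [0.5993, 0.0708, 0.1678]
tool_rot: [-0.0, 1.0, -0.027, -0.001]
contact_force: [-0.0, 0.5, -0.3]
gripper_width: 0.184
grasp_force: 58.8
```

arm_command(moves=[[-1,[0.05,0.2,0.133],0],[-1,[0.1,0.4,0.133],0],[-1,[0.15,0.6,0.133],0],[-1,[0.165,0.777,0.133],0],[-1,[0.165,0.777,0.133],0],[-1,[0.165,0.777,0.133],0]])

```text
time: 21.78
tool_pos: [0.6175, -0.0476, 0.1484]
tool_rot: [-0.0, 1.0, -0.028, -0.0]
contact_force: [0.1, -0.2, -0.1]
gripper_width: 0.183
grasp_force: 58.8
```

```bash
python3 - <<'E'
from h import *
p,a,s=pose();print(p,a,s["time"],s["gripper_width"],s["grasp_force"])
f=manip.grab_frame("wrist")
for k in("insert_square","insert_wide"):
    for d in manip.search_frame(f,k)[:1]:print(k,d["extent"],d["confidence"],rect(f,d["extent"],.022,lambda L,a,b:(L>105)&(b>20),0))
plan((.6195,-.0478,.055,-.057))
E
```

```text
[ 0.61747558 -0.04760016  0.14836767] -0.05607651025941475 21.7833 0.18291492964678885 58.818774819374084
insert_square [374.0, 122.1, 500.9, 260.3] 0.86 (array([ 0.6179, -0.1336]), 64.7, 64.5, np.float64(-0.056))
insert_wide [143.7, 124.6, 268.4, 258.9] 0.64 (array([0.6279, 0.0372]), 90.5, 66.3, np.float64(-0.057))
shift [0.015, 0.01, 0.623] turn 0.0003 rows>= 4
```

arm_command(moves=[[-1,[0.02,0.01,0.2],0],[-1,[0.02,0.01,0.42],0],[-1,[0.02,0.01,0.55],0],[-1,[0.02,0.01,0.6],0],[-1,[0.02,0.01,0.625],0],[-1,[0.02,0.01,0.637],0],[-1,[0.02,0.01,0.637],0],[-1,[0.02,0.01,0.637],0],[-1,[0.02,0.01,0.637],0]])

```text
time: 22.68
tool_pos: [0.6215, -0.0496, 0.0551]
tool_rot: [0.0, 1.0, -0.029, 0.002]
contact_force: [-0.3, -0.2, 0.8]
gripper_width: 0.181
grasp_force: 58.8
```

arm_command(moves=[[-1,[-0.004,-0.008,0.01],0],[-1,[-0.004,-0.008,0.018],0],[-1,[-0.004,-0.008,0.018],0],[-1,[-0.004,-0.008,0.018],0]])

```text
time: 23.02
tool_pos: [0.6203, -0.0483, 0.0513]
tool_rot: [-0.0, 1.0, -0.029, 0.001]
contact_force: [-0.4, 1.1, 3.6]
gripper_width: 0.182
grasp_force: 59.3
```

arm_command(moves=[[-0.2,[0,0,0],0],[-0.2,[0,0,0],0],[-0.2,[0,0,0],0],[-0.2,[0,0,0],0],[0,[0,0,-0.05],0],[0,[0,0,-0.2],0],[0,[0,0,-0.45],0],[0,[0,0,-0.7],0],[0,[0,0,-0.95],0],[0,[0,0,-0.95],0],[0,[0,0,-0.95],0]])

```text
time: 23.93
tool_pos: [0.6217, -0.0487, 0.1976]
tool_rot: [0.001, 1.0, -0.029, 0.004]
contact_force: [0.1, -0.5, -0.0]
gripper_width: 0.499
grasp_force: 0.0
```

```bash
python3 - <<'E'
from h import *
p,a,s=pose();print(p,a,s["time"],s["gripper_width"],s["grasp_force"])
f=manip.grab_frame("wrist");print(f["shot"] if "shot" in f else "")
for d in manip.search_frame(f,"memory_stick")[:2]:
    e=d["extent"];print(d,px2w(f,(e[0]+e[2])/2,(e[1]+e[3])/2,.027),rect(f,e,.032,lambda L,a,b:b<-15))
plan((.52,.05,.2,0),(.46,.17,.2,0.03),(.4508,.254,.16,0.024))
E
```

```text
[ 0.62173021 -0.04866133  0.19758931] -0.057856763619835806 23.9333 0.4985341974273993 0.0
24
{'extent': [306.9, 144.7, 329.3, 227.1], 'confidence': 0.62} [ 0.62388441 -0.04766942  0.027     ] (array([ 0.6169, -0.0474]), 58.2, 17.4, np.float64(-0.051))
shift [-0.699, -0.615, -0.05] turn -0.0092 rows>= 5
shift [-0.4, -0.8, -0.0] turn -0.0048 rows>= 5
shift [-0.045, -0.562, 0.267] turn 0.001 rows>= 4
```

Stick centre (0.624,−0.048), as wanted. Now the card reader.

arm_command(moves=[[1,[-0.2,-0.15,-0.05],-0.009],[1,[-0.4,-0.35,-0.05],-0.009],[1,[-0.6,-0.5,-0.05],-0.009],[1,[-0.699,-0.615,-0.05],-0.009],[1,[-0.699,-0.615,-0.05],-0.009],[1,[-0.699,-0.615,-0.05],-0.009]])

```text
time: 24.53
tool_pos: [0.5188, 0.0506, 0.1984]
tool_rot: [0.0, 1.0, 0.0, -0.002]
contact_force: [0.3, -0.1, 0.6]
gripper_width: 0.999
grasp_force: 0.0
```

arm_command(moves=[[1,[-0.4,-0.8,0],-0.005],[1,[-0.4,-0.8,0],-0.005],[1,[-0.4,-0.8,0],-0.005],[1,[-0.4,-0.8,0],-0.005],[1,[-0.4,-0.8,0],-0.005]])

```text
time: 24.95
tool_pos: [0.4598, 0.1712, 0.1994]
tool_rot: [0.0, 1.0, 0.017, -0.001]
contact_force: [0.4, -0.7, 0.6]
gripper_width: 1.001
grasp_force: 0.0
```

arm_command(moves=[[1,[-0.045,-0.562,0.2],0],[1,[-0.045,-0.562,0.267],0],[1,[-0.045,-0.562,0.267],0],[1,[-0.045,-0.562,0.267],0],[1,[-0.045,-0.562,0.267],0]])

```text
time: 25.37
tool_pos: [0.4519, 0.2528, 0.1596]
tool_rot: [0.001, 1.0, 0.015, -0.001]
contact_force: [-0.7, -0.4, -0.6]
gripper_width: 1.003
grasp_force: 0.0
```

```bash
python3 - <<'E'
from h import *
p,a,s=pose();print(p,a,s["time"],s["gripper_width"])
f=manip.grab_frame("wrist")
for d in manip.search_frame(f,"card_reader")[:2]:
    e=d["extent"];print(d,rect(f,e,.027,lambda L,a,b:b<12))
E
```

```text
[0.45191965 0.25284498 0.15964964] 0.029697391962528064 25.3667 1.0030115492917722
{'extent': [284.7, 168.3, 344.7, 229.9], 'confidence': 0.68} (array([0.4508, 0.2564]), 51.3, 49.3, np.float64(0.02))
```

```bash
python3 - <<'E'
from h import *
plan((.4508,.2562,.0375,.021))
E
```

```text
shift [-0.011, -0.024, 0.824] turn 0.0011 rows>= 4
```

arm_command(moves=[[1,[-0.009,-0.022,0.2],0.001],[1,[-0.009,-0.022,0.45],0.001],[1,[-0.009,-0.022,0.7],0.001],[1,[-0.009,-0.022,0.81],0.001],[1,[-0.009,-0.022,0.815],0.001],[1,[-0.009,-0.022,0.815],0.001],[-1,[-0.009,-0.022,0.815],0.001],[-1,[-0.009,-0.022,0.815],0.001],[-1,[-0.009,-0.022,0.815],0.001],[-1,[-0.009,-0.022,0.815],0.001],[-1,[-0.009,-0.022,0.815],0.001],[-1,[-0.009,-0.022,0.815],0.001],[-1,[-0.009,-0.022,0.815],0.001],[-1,[-0.009,-0.022,0.815],0.001]])

```text
time: 26.63
tool_pos: [0.452, 0.258, 0.041]
tool_rot: [-0.001, 1.0, 0.012, 0.002]
contact_force: [-0.5, -1.6, 5.8]
gripper_width: 0.564
grasp_force: 63.2
```

arm_command(moves=[[-1,[0,0,-0.05],0],[-1,[0,0,-0.1],0],[-1,[0,0,-0.15],0],[-1,[0,0,-0.2],0],[-1,[0,0,-0.2],0]])

```text
time: 27.05
tool_pos: [0.4511, 0.2578, 0.0705]
tool_rot: [-0.001, 1.0, 0.012, 0.002]
contact_force: [-0.8, 0.6, -0.6]
gripper_width: 0.564
grasp_force: 62.4
```

```bash
python3 - <<'E'
from h import *
p,a,s=pose();print(p,a,s["time"],s["gripper_width"],s["grasp_force"],s["contact_force"])
f=manip.grab_frame("wrist")
for d in manip.search_frame(f,"card_reader")[:2]:
    e=d["extent"];r=rect(f,e,p[2]-.012,lambda L,a,b:(b<12)&(L>90),2);print(e,r,r[0]-p[:2])
plan((.46,.24,.17,.021),(.49,.11,.18,0),(.54,-.02,.18,-.057),(.6175,-.1336,.17,-.057),(.6175,-.1336,.055,-.057))
E
```

```text
[0.45105468 0.25781997 0.07046167] 0.02388827065988607 27.05 0.5638754443028596 62.43961215019226 [-0.80117707  0.5810324  -0.62937396]
[266.5, 221.2, 374.8, 327.6] (array([0.4528, 0.2577]), 52.7, 48.2, np.float64(0.025)) [ 0.00174532 -0.00011997]
shift [0.063, 0.118, -0.675] turn 0.0005 rows>= 4
shift [0.182, 0.871, -0.067] turn 0.0033 rows>= 5
shift [0.333, 0.867, -0.0] turn 0.0091 rows>= 5
shift [0.559, 0.727, 0.067] turn -0.0 rows>= 5
shift [0.0, -0.0, 0.767] turn -0.0 rows>= 4
```

arm_command(moves=[[-1,[0.063,0.118,-0.2],0],[-1,[0.063,0.118,-0.42],0],[-1,[0.063,0.118,-0.6],0],[-1,[0.063,0.118,-0.675],0],[-1,[0.063,0.118,-0.675],0]])

```text
time: 27.57
tool_pos: [0.4615, 0.2404, 0.1727]
tool_rot: [-0.001, 1.0, 0.012, 0.003]
contact_force: [0.2, 0.5, -0.8]
gripper_width: 0.561
grasp_force: 62.5
```

arm_command(moves=[[-1,[0.04,0.2,-0.06],0.003],[-1,[0.09,0.42,-0.06],0.003],[-1,[0.14,0.64,-0.06],0.003],[-1,[0.182,0.871,-0.06],0.003],[-1,[0.182,0.871,-0.06],0.003]])

```text
time: 27.98
tool_pos: [0.4897, 0.1054, 0.1756]
tool_rot: [0.001, 1.0, -0.0, -0.002]
contact_force: [-0.1, 0.4, 0.0]
gripper_width: 0.563
grasp_force: 62.5
```

arm_command(moves=[[-1,[0.08,0.2,0],0.009],[-1,[0.16,0.42,0],0.009],[-1,[0.25,0.64,0],0.009],[-1,[0.333,0.867,0],0.009],[-1,[0.333,0.867,0],0.009]])

```text
time: 28.4
tool_pos: [0.5412, -0.024, 0.1761]
tool_rot: [0.001, 1.0, -0.028, -0.001]
contact_force: [-0.3, 0.4, -0.1]
gripper_width: 0.564
grasp_force: 62.5
```

arm_command(moves=[[-1,[0.14,0.18,0.06],0],[-1,[0.28,0.36,0.06],0],[-1,[0.42,0.54,0.06],0],[-1,[0.559,0.727,0.067],0],[-1,[0.559,0.727,0.067],0],[-1,[0.559,0.727,0.067],0]])

```text
time: 28.9
tool_pos: [0.6183, -0.1332, 0.1654]
tool_rot: [-0.001, 1.0, -0.027, -0.002]
contact_force: [0.1, 1.0, -1.0]
gripper_width: 0.565
grasp_force: 62.5
```

```bash
python3 - <<'E'
from h import *
p,a,s=pose();print(p,a,s["time"],s["gripper_width"],s["grasp_force"])
plan((.617,-.1338,.053,-.057))
E
```

```text
[ 0.61829081 -0.13321403  0.16537926] -0.053154975999024405 28.9 0.5646146113018212 62.495259046554565
shift [-0.008, 0.004, 0.749] turn 0.0006 rows>= 4
```

arm_command(moves=[[-1,[-0.01,0,0.2],0.001],[-1,[-0.01,0,0.42],0.001],[-1,[-0.01,0,0.6],0.001],[-1,[-0.01,0,0.7],0.001],[-1,[-0.01,0,0.735],0.001],[-1,[-0.01,0,0.745],0.001],[-1,[-0.01,0,0.745],0.001],[-1,[-0.01,0,0.745],0.001],[-1,[-0.01,0,0.745],0.001]])

```text
time: 29.65
tool_pos: [0.6187, -0.1334, 0.0589]
tool_rot: [0.001, 1.0, -0.029, 0.002]
contact_force: [-0.7, -0.9, -1.5]
gripper_width: 0.567
grasp_force: 62.5
```

arm_command(moves=[[-1,[-0.008,0,0.02],0],[-1,[-0.008,0,0.035],0],[-1,[-0.008,0,0.043],0],[-1,[-0.008,0,0.043],0],[-1,[-0.008,0,0.043],0]])

```text
time: 30.07
tool_pos: [0.6163, -0.1332, 0.051]
tool_rot: [0.0, 1.0, -0.029, 0.0]
contact_force: [-2.0, 0.1, 5.0]
gripper_width: 0.565
grasp_force: 63.1
```

Touched down with 5 N. Release and rise.

arm_command(moves=[[0.5,[0,0,0],0],[0.5,[0,0,0],0],[0.5,[0,0,0],0],[0.5,[0,0,0],0],[0.5,[0,0,-0.05],0],[0.5,[0,0,-0.2],0],[0.5,[0,0,-0.45],0],[0.5,[0,0,-0.7],0],[0.5,[0,0,-0.95],0],[0.5,[0,0,-0.95],0],[0.5,[0,0,-0.95],0]])

```text
time: 30.98
tool_pos: [0.6182, -0.1337, 0.1976]
tool_rot: [0.001, 1.0, -0.029, 0.004]
contact_force: [0.7, 0.3, -0.1]
gripper_width: 0.746
grasp_force: 0.0
```

arm_command(moves=[[0.5,[-0.7,-0.6,-0.2],0],[0.5,[-0.7,-0.6,-0.2],0],[0.5,[-0.7,-0.6,-0.2],0],[0.5,[-0.7,-0.6,-0.2],0],[0.5,[-0.7,-0.6,-0.2],0],[0.5,[-0.7,-0.6,-0.2],0]])

```text
time: 31.48
tool_pos: [0.5159, -0.0367, 0.2218]
tool_rot: [0.0, 1.0, -0.028, -0.0]
contact_force: [0.8, 0.5, -1.1]
gripper_width: 0.747
grasp_force: 0.0
```

```bash
python3 - <<'E'
from h import *
p,a,s=pose();print(p,a,s["time"],s["gripper_width"],s["grasp_force"])
f=manip.grab_frame("wrist");save(f,"w12.png",None,1.2)
for k,z,fn in(("card_reader",.036,lambda L,a,b:b<10),("memory_stick",.032,lambda L,a,b:b<-15),("solid_state_drive",.032,lambda L,a,b:b<10),("flash_drive",.028,lambda L,a,b:b<18)):
    for d in manip.search_frame(f,k)[:1]:print(k,d["extent"],rect(f,d["extent"],z,fn,0))
E
```

```text
[ 0.51586886 -0.03666924  0.22175461] -0.05682948454272063 31.4833 0.7472251287409406 0.0
card_reader [389.9, 31.9, 456.9, 95.9] (array([ 0.6139, -0.1313]), 51.9, 46.7, np.float64(1.513))
memory_stick [312.6, 12.0, 339.3, 106.2] (array([ 0.6155, -0.0479]), 59.1, 17.2, np.float64(-0.06))
solid_state_drive [553.4, 344.1, 609.6, 374.6] (array([ 0.2774, -0.3031]), 52.1, 21.2, np.float64(0.764))
flash_drive [114.1, 4.1, 157.1, 104.8] (array([0.6362, 0.1207]), 77.7, 35.1, np.float64(-0.058))
```

View pics/w12.png

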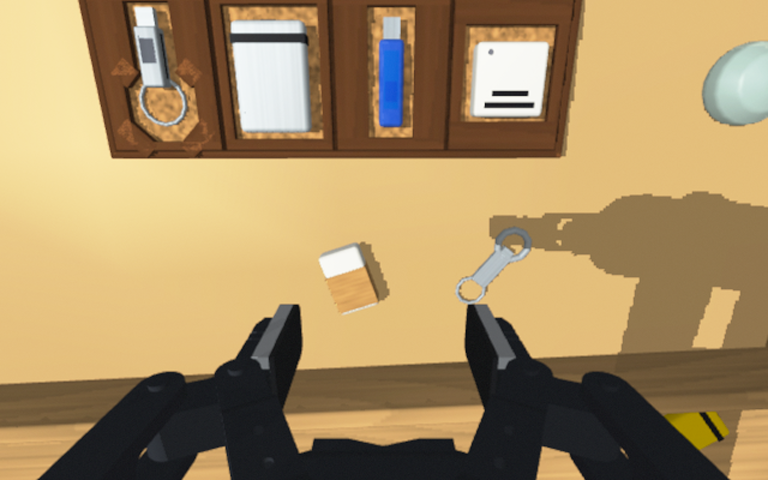

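All four things lie in their recesses: drive at (160,60), SSD (270,75), stick (391,70), reader (510,78). The eraser and bottle opener are untouched. Handing in.

```bash
python3 -c "
from plant import manip
print(manip.job_done())"
```

```text
the job is handed in; nothing more can be done
None
```

The flash drive, memory stick, card reader and solid-state drive each lie in their own recess in the caddy, the eraser and bottle opener were left where they lay, and the job was handed in after about 31.5 s of the 93 s allowed; no verdict was returned.

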